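# Work the lever of the gravity chute to release a nut

## Robot

A 6-joint arm with a two-finger parallel gripper is mounted at the origin on a cart in front of the work surface, level with it; the furniture and walls round the work are solid. World frame = base frame: x ahead of the robot, y to its left, z up, the work surface at z = 0. Lengths are in m, angles in rad, forces in N, time in s.
With the tool pointing down it reaches from about 0.325 to 0.775 m from the base axis. Payload 5.5 kg.
Tool frame: the origin (TCP) lies midway between the tips of the shut fingers; the grasp point (between the pads) lies 19 mm behind it; z points along the fingers, y is the line along which they close (so a half turn about z gives the same grasp; the last joint's range is limited). The gripper opens to 85 mm and grips with 20 to 120 N. Pads are 22 mm wide; open, the fingers measure 114 mm over their backs; the gripper's body (76 mm by 85 mm) begins 54 mm behind the grasp point. The pads swing forward as they close: fully open they stand 13 mm farther back than shut.
Start: joints at [-0.057, 0.091, 1.231, -0, 1.82, -0.057], TCP at [0.6, -0, 0.231] pointing down, gripper open.
Joint ranges: [-2.87, 2.87], [-0.86, 2.18], [0.17, 2.46], [-1.51, 4.65], [0.06, 2.69], [-2.65, 2.65]. Speed limits (rad/s): [2.57, 2.57, 3.01, 3.14, 3.14, 3.14].

## Interface

Orientations are given as a unit quaternion [w, x, y, z].
In Python, from plant import monitor, imaging, job, spotter gives the robot as it stands.
- The arm moves only by the tool move_arm, never from a script. Its arguments are lists of equal length, an entry for each row: "dp": the shift along the world's x, y, z in cm, a list of three; "twist": the turn, a rotation vector about the world's x, y, z in rad, a list of three; "hand": the finger opening in cm, from 0 to 8.54. In form: {"dp": [[tx, ty, tz], ...], "twist": [[rx, ry, rz], ...], "hand": [hand, ...]}. A call has 1 to 8 rows; each row shifts and turns the commanded pose from where the row before left it; what a row does not reach is not made up. A row lasts 1/8 s, in which the tool goes at most 62.5 mm and 10.7 degrees, less where a joint would pass 70% of its speed; a pose out of reach is approached as far as the arm can. A call with a gripper value outside its range is refused whole. The fingers move at their own pace and stop on an object; the grip force is fixed at half the most. Time passes only in rows, so rows that do not move let the fingers close. It gives the time, the measured TCP pose, the force, the opening and the grip force at its end, in the units of the state.
- monitor.get_state(): the state, without advancing time (a new reading comes with each control period).
- imaging.camera(name): name is "scene" or "side" or "wrist"; returns a dict with "image" (400x640x3 uint8, red, green, blue), "range_z" (400x640 float32, m along the optical axis (not along the pixel's ray), 0 where there is no reading), "intrinsics" (3x3 intrinsics, pixels), "D" ([k1, k2, p1, p2, k3] as OpenCV has them; the pictures are not rectified), "R" (3x3) and "t" (3): a world point X has camera coordinates R X + t. Camera axes: x right, y down, z forward; pixel columns grow to the right and rows downward; lengths in m; the calibration is good to about 2 mm. A picture is of the moment at which its call begins.
- job.finish_job(): hands the job in; it is judged then, once.
Trained networks look in a picture, given as the dict that the camera call returned (one of the last four; its "shot" number tells which), for a name from the list of things; names that differ only in an ending like _2 or _b are one class to them, and where a whole thing is asked for, a point or a joint stands for the part that bears it (a point fixed in the world has none). Each returns a list of dicts, best first, with "confidence" (0 to 1); they miss things now and then, are a little off and sometimes report something else, mostly with a low value. They report only what shows in the picture. A call takes as long as a camera call.
- spotter.boxes_of(label, picture): "centre" ([column, row] in pixels, amid what is visible of it).
The state is a dict: "time": time; "qpos": joint angles; "dq": joint speeds; "effort": joint torques, N m; "position": TCP position; "tcp_rot": TCP orientation; "wrist_force": force on the tool from outside, world axes, zero at the start; "torque": the same for the moment, N m; "grip_width": opening from 0.0 (shut) to 1.0 (fully open); "gripper_force": force on a finger pad.
Only numpy, scipy, OpenCV 4.12 (cv2) and the standard library are available. Lean on these libraries where they do the work, as an engineer would, in place of code of your own. Each camera call takes 0.05 s, during which the arm holds its last target. There are 200 camera calls.

## Task

Press down on the red pad at the long end of the lever so that its short end raises the heavy steel flap of the chute, and keep it down until the black nut behind the flap has slid to the end stop of the chute. Then let the lever up gently, so that the flap closes without slamming, and leave it. Work only through the lever: do not touch the flap or the nut, do not lift the lever out of its cradle, and leave the things standing round it alone.

Things in the scene. Friction and masses are not known exactly. Their poses are not given: they have to be found in the camera images.
- chute: Blue chute and lever cradle on a base fixed to the table. Origin on the table under the chute; z up. The chute, 64 mm wide, runs down along its -x to an end stop 56 mm high; its roofed part (x -50 to +57 mm) is 107 mm high. The lever lies beside it along -y, in a cradle of two open-topped slotted cheeks at x -22, y -144, 94 mm high; a rubber-topped stop post 29 mm high stands under the pad.
- chute_stop (a point): middle of the foot of the chute's end stop, 10 mm above the table, on the sloping white floor; the nut comes to rest against this stop.
- flap: heavy steel flap (about 2 kg) roofing the chute, its front skirt shuts it; its yellow side tab lies over the ball at the lever's short end. Origin on the rear hinge pin, 95 mm above the table; closed, its axes are the chute's; it turns up about its y axis, to about 0.5 rad with the lever right down. The nut can pass from about 0.2 rad. Let go, it falls shut.
- lever: aluminium lever, 20 mm wide, lying loose in its cradle on a 10 mm cross pin. Origin at the middle of the pin, 83 mm above the table; long end along its -y (pad 176 mm from the pin), short end along +y (ball at 88 mm). At rest its axes are the chute's and the bar slopes 12 degrees up towards the pad; right down, 12 degrees the other way.
- pad (a point): middle of the top face of the red press pad (42 x 46 mm, on the lever's long end), 127 mm above the table at rest. It goes down nearly straight, under a load of 5 to 11 N; 35 mm of travel lets the nut pass, 60 mm opens the flap well, and a hard stop ends the travel at about 75 mm. It comes up again by itself as the pressing finger rises.
- nut: black ribbed union nut, 41 mm across, 20 mm high, lying on the sloping chute floor behind the flap's skirt. Origin at the centre of its underside. When the flap is up it slides about 75 mm down the chute to the end stop by itself, in about 0.5 s.
- module_1: black standing solenoid module, 42 x 38 x 87 mm high, a bystander; origin at the centre of its underside
- module_2: black standing solenoid module, 42 x 38 x 87 mm high, a bystander; origin at the centre of its underside
- can: white and green aerosol can, 67 mm across, 194 mm high, a bystander; origin at the centre of its underside
- loose_nut: another black union nut, 41 mm across, 20 mm high, lying on the table in front of the lever, a bystander; origin at the centre of its underside

How it is judged:
On the way:
1. the flap is raised by fingers pressing on the lever (angle between flap's own z axis and vertical above 0.12 rad and contact force between the fingers and lever above 1 N), for 0.1 s.
At the end, for the whole second after the job is handed in: The nut lies still in the chute against its end stop (within about 15 mm), the flap is shut (within 0.04 rad) and at rest, and the lever is back in its cradle as it was (pin within 6 mm, slope within 0.06 rad) (x of nut in the frame of chute between -0.125 and -0.08 m and y of nut in the frame of chute between -0.025 and 0.025 m and z of nut in the frame of chute below 0.04 m and linear speed of nut below 0.03 m/s and angle between flap's own z axis and vertical below 0.04 rad and angular speed of flap below 0.1 rad/s and distance of lever from where it was at the start of the episode below 0.006 m and angle between lever's own z axis and vertical below 0.06 rad); the robot touches nothing.
It fails at once if after the nut has come down, the flap falls shut faster than 4 rad/s (slams) (angular speed of flap above 4 rad/s and angle between flap's own z axis and vertical below 0.15 rad and x of nut in the frame of chute below -0.08 m).
It fails at once if the robot touches the flap (contact force between any of the fingers, the arm and flap above 0.5 N).
It fails at once if the robot touches the nut in the chute (contact force between any of the fingers, the arm and nut above 0.2 N).
It fails at once if the lever is lifted or pushed out of its cradle (pin more than 12 mm off) (distance of lever from where it was at the start of the episode above 0.012 m).
It fails at once if a bystander is moved by more than 15 mm (distance of any of module_1, module_2, can, loose_nut from where it was at the start of the episode above 0.015 m).
It also fails if it takes over 35 s, if anything falls off the work surface, if the arm or the gripper's body presses on something with over 40 N, if the wrist force passes 120 N, or if a joint passes its speed limit or range.

## Working session

There is one attempt and no reset: what is moved stays moved. The work goes in short steps, Python scripts to look and compute and a tool call to move; the robot and the scene stay as the last step left them, time stands still between calls to the robot, and variables do not carry over. Pictures are saved under pics/ and viewed, at most 10 in all, crops included, and the job is handed in when it is done.

Besides the shell and the picture viewer there is one more tool, called after "Emit:" as name(argument=value, ...) on one line, values as JSON. move_arm: Moves the arm, as the interface text tells. Its arguments: {"type":"object","properties":{"dp":{"type":"array"},"twist":{"type":"array"},"hand":{"type":"array"}},"required":["dp","twist","hand"]}

```bash
mkdir -p pics; cat > h.py <<'E'
import numpy as np, cv2
from plant import monitor, imaging, job, spotter
def world(p,uv,z=None,r=2):
    K,D=p["intrinsics"],np.array(p["D"],float)
    n=cv2.undistortPoints(np.array([[uv]],float),K,D)[0,0]
    R,t=np.array(p["R"]),np.array(p["t"]); ray=np.array([n[0],n[1],1.])
    if z is not None:
        c=-R.T@t; d=R.T@ray; return c+d*(z-c[2])/d[2]
    u,v=map(int,np.round(uv)); w=p["range_z"][max(v-r,0):v+r+1,max(u-r,0):u+r+1]; w=w[w>0]
    return R.T@(ray*np.median(w)-t) if w.size else None
def save(p,n): cv2.imwrite("pics/"+n,p["image"][:,:,::-1])
E
python3 - <<'E'
from h import *
np.set_printoptions(precision=3,suppress=True)
for c in ["scene","side"]:
    p=imaging.camera(c); save(p,c+"0.png")
    for l in ["pad","chute","flap","lever","nut","chute_stop","module_1","can"]:
        for b in spotter.boxes_of(l,p)[:3]:
            print(c,l,np.round(b["confidence"],2),np.round(b["centre"]),world(p,b["centre"]))
E
```

```text
scene chute 0.79 [311. 258.] [0.493 0.168 0.065]
scene flap 0.79 [294. 240.] [0.516 0.187 0.107]
scene lever 0.63 [352. 199.] [ 0.529 -0.009  0.098]
scene lever 0.51 [315. 203.] [ 0.635 -0.007  0.048]
scene chute_stop 0.76 [312. 258.] [0.491 0.166 0.064]
scene module_1 0.91 [327. 177.] [ 0.679 -0.104  0.065]
scene module_1 0.55 [315. 205.] [ 0.636 -0.007  0.042]
scene can 0.83 [268. 191.] [0.654 0.121 0.132]
scene can 0.22 [327. 178.] [ 0.679 -0.104  0.062]
side chute 0.92 [339. 290.] [0.49  0.214 0.075]
side flap 0.59 [326. 265.] [0.523 0.196 0.105]
side lever 0.74 [362. 221.] [ 0.528 -0.012  0.096]
side chute_stop 0.91 [341. 289.] [0.488 0.21  0.075]
side module_1 0.97 [313. 230.] [ 0.644 -0.006  0.047]
side module_1 0.8 [314. 204.] [ 0.687 -0.1    0.069]
side can 0.77 [276. 223.] [0.662 0.127 0.126]
```

```bash
python3 - <<'E'
import cv2
for c in ["scene","side"]:
    i=cv2.imread(f"pics/{c}0.png"); cv2.imwrite(f"pics/{c}0c.png",cv2.resize(i[130:350,210:450],None,fx=2.7,fy=2.7,interpolation=cv2.INTER_CUBIC)[:600])
E
python3 - <<'E'
from h import *
np.set_printoptions(precision=3,suppress=True)
for c in ["scene","side","wrist"]:
    p=imaging.camera(c); save(p,c+"1.png")
    im=p["image"]; h=cv2.cvtColor(im,cv2.COLOR_RGB2HSV)
    m=(((h[...,0]<8)|(h[...,0]>172))&(h[...,1]>130)&(h[...,2]>70)).astype(np.uint8)
    n,L,s,ce=cv2.connectedComponentsWithStats(m)
    for k in range(1,n):
        if s[k,4]>15:
            vs,us=np.where(L==k)
            P=np.array([world(p,(u,v),r=0) for u,v in zip(us,vs) if p["range_z"][v,u]>0])
            print(c,s[k],ce[k],world(p,ce[k],.127),np.median(P,0) if len(P) else None, P.min(0) if len(P) else None,P.max(0) if len(P) else None)
E
```

```text
scene [  66    0  124  193 6338] [118.226  74.875] [ 1.988 -0.193  0.127] [ 2.561 -0.41   0.106] [ 1.148 -0.866 -0.881] [3.043 0.161 0.423]
scene [ 154   62   44  105 1551] [180.115 109.997] [ 1.299 -0.079  0.127] [ 2.42  -0.706 -0.276] [ 2.351 -1.13  -0.868] [ 3.027 -0.608  0.044]
scene [318 112  17  10  92] [326.641 116.533] [ 0.863 -0.325  0.127] [ 0.982 -0.473  0.062] [ 0.975 -0.663  0.001] [ 1.108 -0.428  0.068]
scene [432 140   8  12  44] [435.864 147.136] [ 0.488 -0.318  0.127] [ 0.594 -0.55   0.015] [ 0.573 -0.656  0.   ] [ 0.629 -0.523  0.022]
scene [365 159  24  16 232] [377.185 166.103] [ 0.545 -0.129  0.127] [ 0.547 -0.13   0.126] [ 0.522 -0.395 -0.002] [ 0.721 -0.106  0.132]
scene [366 354  33  38 566] [381.564 372.728] [0.23  0.334 0.127] [0.258 0.282 0.048] [0.249 0.244 0.039] [0.269 0.312 0.051]
side [  0  34  75  25 827] [31.561 44.357] [10.224 -5.128  0.127] [ 2.491 -0.531  0.431] [ 2.27  -0.976  0.382] [ 3.036 -0.385  0.458]
side [   0   53  124  228 8186] [ 50.584 164.21 ] [1.464 0.087 0.127] [ 2.55  -0.46  -0.187] [ 1.144 -1.184 -0.886] [3.047 0.387 0.364]
side [276 148  14  10  23] [282.696 153.435] [ 0.87  -0.271  0.127] [ 0.98  -0.462  0.053] [ 0.977 -0.694 -0.004] [ 1.082 -0.428  0.063]
side [361 182  22  15 202] [371.797 188.515] [ 0.543 -0.124  0.127] [ 0.546 -0.13   0.124] [ 0.524 -0.47  -0.002] [ 0.667 -0.107  0.13 ]
side [265 232   8   4  16] [268.5 234. ] [0.653 0.173 0.127] [0.681 0.131 0.099] [0.672 0.128 0.095] [0.69  0.133 0.102]
side [458 352  17  36 390] [465.823 368.826] [0.262 0.365 0.127] [0.259 0.283 0.048] [ 0.25   0.245 -0.002] [0.268 0.361 0.122]
wrist [ 242  302   49   51 1532] [265.536 325.24 ] [ 0.547 -0.128  0.127] [ 0.546 -0.128  0.126] [ 0.488 -0.277 -0.   ] [ 0.569 -0.108  0.133]
```

View pics/scene0c.png

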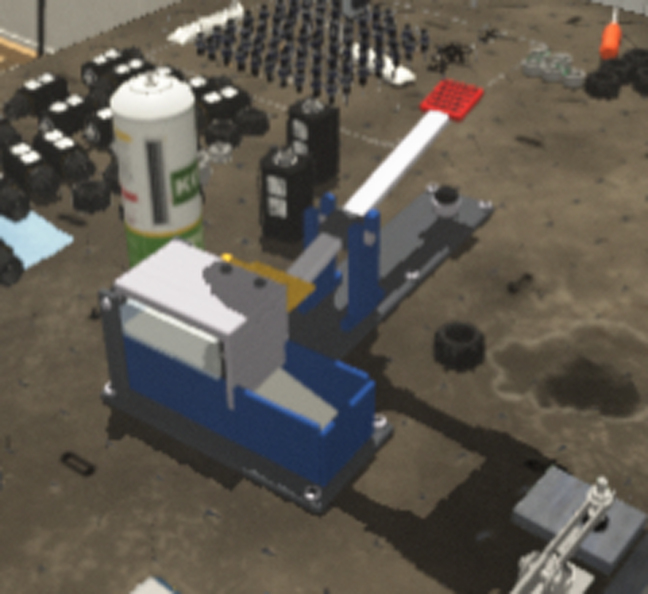

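View pics/side0c.png

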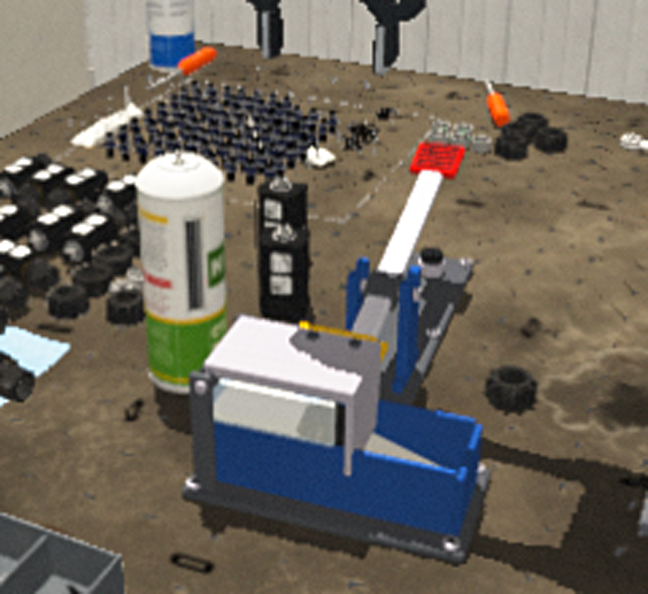

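The pictures show the pad at scene pixel (377,166) and side pixel (372,188). The lever runs almost along +y to the cradle and chute, and the can and modules are on the far side. All three cameras put the pad at about (0.546, -0.129, 0.126), which matches its stated height of 0.127. I'll move above it with the fingers shut.

Emit:
move_arm(dp=[[-1, -2.5, 0], [-1.4, -3, 0], [-1.4, -3.2, -1], [-1, -2.6, -2], [-0.6, -1.6, -2], [0, 0, -1], [0, 0, 0], [0, 0, 0]], twist=[[0, 0, 0], [0, 0, 0], [0, 0, 0], [0, 0, 0], [0, 0, 0], [0, 0, 0], [0, 0, 0], [0, 0, 0]], hand=[0, 0, 0, 0, 0, 0, 0, 0])

```text
time: 2.05
position: [0.5466, -0.1283, 0.1723]
tcp_rot: [0.001, 0.707, 0.707, 0.0]
wrist_force: [0.2, -0.0, 0.1]
grip_width: 0.001
gripper_force: 0.0
```

```bash
python3 - <<'E'
from h import *
p=imaging.camera("side"); q=imaging.camera("scene")
f=lambda p,y,x:cv2.resize(p["image"][y:y+130,x:x+130,::-1],None,fx=3,fy=3)
cv2.imwrite("pics/above.png",np.hstack([f(p,110,300),f(q,80,310)]))
E
```

```text
(no output)
```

View pics/above.png

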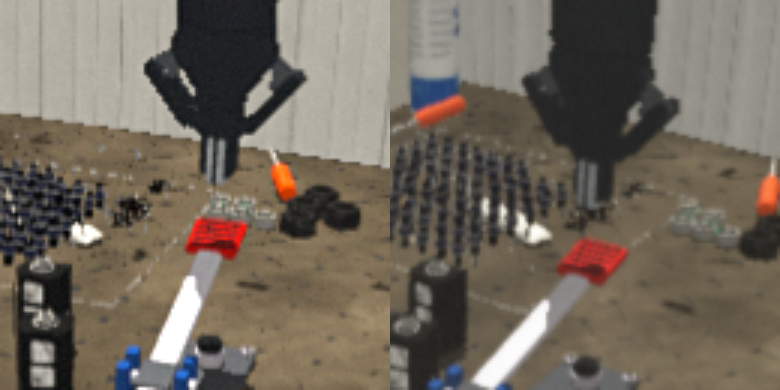

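The shut fingers hang centred over the pad at about 45 mm, with clear space all round. Next I press down about 20 mm first and check.

Emit:
move_arm(dp=[[0, 0, -1.5], [0, 0, -1.5], [0, 0, -1], [0, 0, -0.7], [0, -0.1, -0.6], [0, -0.1, -0.6], [0, -0.1, -0.6]], twist=[[0, 0, 0], [0, 0, 0], [0, 0, 0], [0, 0, 0], [0, 0, 0], [0, 0, 0], [0, 0, 0]], hand=[0, 0, 0, 0, 0, 0, 0])

```text
time: 3.02
position: [0.5481, -0.1324, 0.1091]
tcp_rot: [0.003, 0.707, 0.707, 0.002]
wrist_force: [3.4, 0.7, 8.9]
grip_width: -0.002
gripper_force: 4.6
```

The force is 8.9 N, inside the expected range, so I keep pressing.

Emit:
move_arm(dp=[[0, -0.1, -0.8], [0, -0.1, -0.8], [0, 0, -0.8], [0, 0, -0.8], [0, 0.1, -0.8], [0, 0, -0.3], [0, 0, 0], [0, 0, 0]], twist=[[0, 0, 0], [0, 0, 0], [0, 0, 0], [0, 0, 0], [0, 0, 0], [0, 0, 0], [0, 0, 0], [0, 0, 0]], hand=[0, 0, 0, 0, 0, 0, 0, 0])

```text
time: 4.03
position: [0.5485, -0.1341, 0.0665]
tcp_rot: [0.004, 0.707, 0.707, 0.002]
wrist_force: [2.2, -1.2, 9.3]
grip_width: -0.001
gripper_force: 4.5
```

Emit:
move_arm(dp=[[0, 0, 0], [0, 0, 0], [0, 0, 0], [0, 0, 0], [0, 0, 0], [0, 0, 0]], twist=[[0, 0, 0], [0, 0, 0], [0, 0, 0], [0, 0, 0], [0, 0, 0], [0, 0, 0]], hand=[0, 0, 0, 0, 0, 0])

```text
time: 4.78
position: [0.5485, -0.134, 0.0665]
tcp_rot: [0.004, 0.707, 0.707, 0.002]
wrist_force: [3.0, -0.9, 8.5]
grip_width: -0.002
gripper_force: 4.5
```

```bash
python3 - <<'E'
from h import *
p=imaging.camera("side"); q=imaging.camera("scene")
f=lambda p,y,x:cv2.resize(p["image"][y:y+190,x:x+130,::-1],None,fx=3,fy=3)
cv2.imwrite("pics/down.png",np.hstack([f(p,150,280),f(q,130,250)]))
for c in (p,q):
    print([(b["confidence"],b["centre"],world(c,b["centre"])) for b in spotter.boxes_of("nut",c)])
E
```

```text
[(0.4, [370.6, 300.3], array([0.44517716, 0.16517524, 0.03057243]))]
[(0.47, [329.2, 280.0], array([0.44875873, 0.16730281, 0.03306067]))]
```

View pics/down.png

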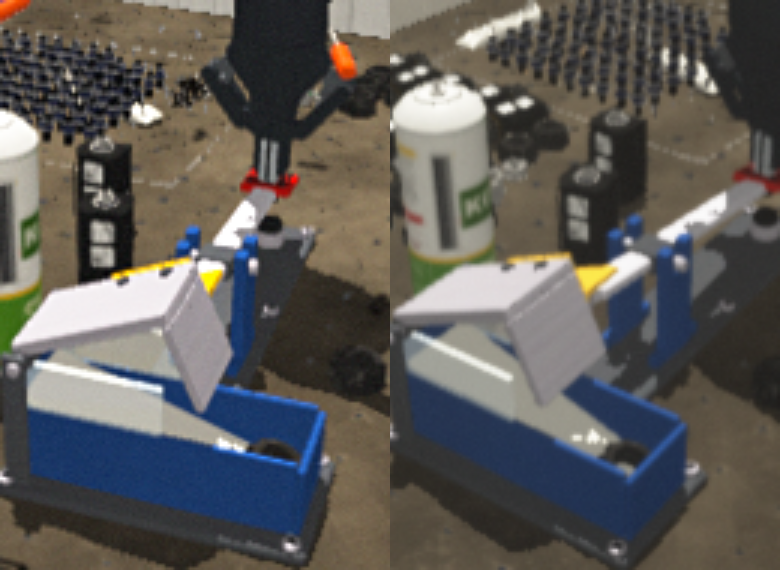

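The flap stands well open and the nut lies against the end stop (side pixel (370,300), scene pixel (329,280)). Next I let the lever up slowly.

Emit:
move_arm(dp=[[0, 0, 0.3], [0, -0.1, 0.4], [0, 0, 0.4], [0, 0, 0.4], [0, 0, 0.4], [0, 0, 0.4], [0, 0.1, 0.4], [0, 0, 0.4]], twist=[[0, 0, 0], [0, 0, 0], [0, 0, 0], [0, 0, 0], [0, 0, 0], [0, 0, 0], [0, 0, 0], [0, 0, 0]], hand=[0, 0, 0, 0, 0, 0, 0, 0])

```text
time: 5.98
position: [0.5479, -0.1337, 0.097]
tcp_rot: [0.003, 0.707, 0.707, 0.001]
wrist_force: [2.0, 0.1, 7.6]
grip_width: 0.002
gripper_force: 3.7
```

Emit:
move_arm(dp=[[0, 0.1, 0.4], [0, 0, 0.4], [0, 0.1, 0.4], [0, 0.1, 0.4], [0, 0, 0.3], [0, 0.1, 0.3], [0, 0, 0.3], [0, 0, 0.3]], twist=[[0, 0, 0], [0, 0, 0], [0, 0, 0], [0, 0, 0], [0, 0, 0], [0, 0, 0], [0, 0, 0], [0, 0, 0]], hand=[0, 0, 0, 0, 0, 0, 0, 0])

```text
time: 6.98
position: [0.5461, -0.129, 0.1239]
tcp_rot: [0.0, 0.707, 0.707, 0.0]
wrist_force: [-2.7, 1.5, 6.7]
grip_width: -0.001
gripper_force: 3.3
```

Emit:
move_arm(dp=[[0, 0, 0.3], [0, 0, 0.3], [0, 0, 0.3], [0, 0, 0.3], [0, 0, 0.3], [0, 0, 0.3], [0, 0, 0.3], [0, 0, 0.3]], twist=[[0, 0, 0], [0, 0, 0], [0, 0, 0], [0, 0, 0], [0, 0, 0], [0, 0, 0], [0, 0, 0], [0, 0, 0]], hand=[0, 0, 0, 0, 0, 0, 0, 0])

```text
time: 7.98
position: [0.546, -0.129, 0.1465]
tcp_rot: [0.0, 0.707, 0.707, 0.0]
wrist_force: [-0.7, 0.0, 0.4]
grip_width: 0.002
gripper_force: 0.0
```

Emit:
move_arm(dp=[[0, 0, 1], [0, 0, 2], [0, 0, 2], [0, 0, 0], [0, 0, 0]], twist=[[0, 0, 0], [0, 0, 0], [0, 0, 0], [0, 0, 0], [0, 0, 0]], hand=[0, 0, 0, 0, 0])

```text
time: 8.6
position: [0.546, -0.129, 0.1962]
tcp_rot: [0.0, 0.707, 0.707, -0.0]
wrist_force: [-0.7, -0.2, 0.1]
grip_width: 0.002
gripper_force: 0.0
```

```bash
python3 - <<'E'
from h import *
p=imaging.camera("side"); q=imaging.camera("scene")
f=lambda p,y,x:cv2.resize(p["image"][y:y+190,x:x+130,::-1],None,fx=3,fy=3)
cv2.imwrite("pics/up.png",np.hstack([f(p,150,280),f(q,140,260)]))
for c in (p,q):
    print([(b["confidence"],b["centre"],world(c,b["centre"])) for b in spotter.boxes_of("nut",c)])
    h=cv2.cvtColor(c["image"],cv2.COLOR_RGB2HSV); m=((h[...,0]<8)|(h[...,0]>172))&(h[...,1]>130)&(h[...,2]>70)
    m[:150]=0;m[210:]=0;m[:,:350]=0;m[:,400:]=0
    v,u=np.where(m); print(u.mean(),v.mean(),np.median([world(c,(a,b),r=0) for a,b in zip(u,v)],0))
E
```

```text
[(0.63, [366.6, 301.3], array([0.44788229, 0.18157958, 0.03919156]))]
373.0315315315315 187.69819819819818 [ 0.54749173 -0.13035186  0.1239174 ]
[(0.71, [310.2, 253.9], array([0.49016076, 0.17242621, 0.07754493]))]Traceback (most recent call last):
  File "<stdin>", line 9, in <module>
    return _ureduce(a, func=_median, keepdims=keepdims, axis=axis, out=out,
                    overwrite_input=overwrite_input)
    a = np.asanyarray(a)
ValueError: setting an array element with a sequence. The requested array has an inhomogeneous shape after 1 dimensions. The detected shape was (235,) + inhomogeneous part.
```

View pics/up.png

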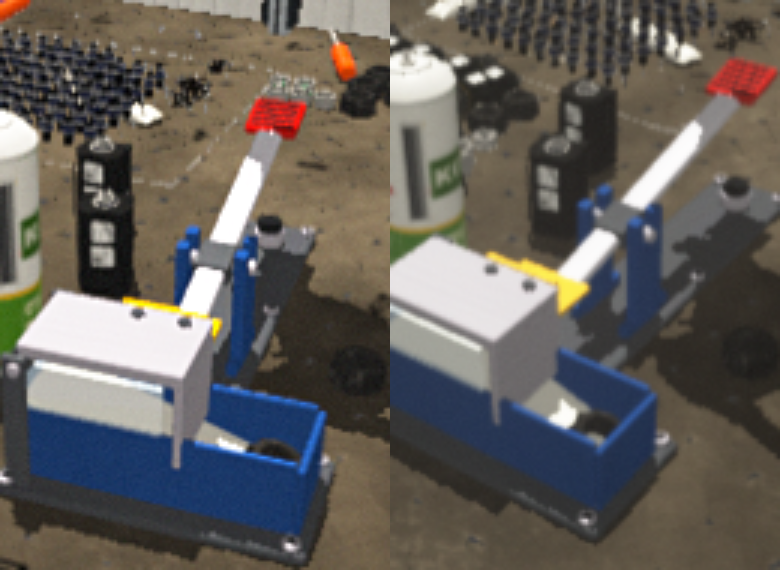

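The flap is shut and the nut lies against the stop (side pixel (367,301)). The lever is back up, with the pad within about 2 mm of its first reading, and the fingers are clear of everything.

```bash
python3 -c "
from plant import job; print(job.finish_job())"
```

```text
the job is handed in; nothing more can be done
None
```

I pressed the lever and held it until the nut slid to the end stop. I then let it up slowly so the flap closed gently, and handed the job in at about 9 s; the hand-in returned no verdict.

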